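# Touch off the three depth stops of a lure mould with the sprung gauge

### The arm

A 7-joint arm with a two-finger parallel gripper is mounted at the origin on the work surface. World frame = base frame: x ahead of the robot, y to its left, z up, the work surface at z = 0. Lengths are in m, angles in rad, forces in N, time in s.
With the tool pointing down it reaches from about 0.4 to 0.875 m from the base axis. Payload 4.4 kg.
Tool frame: the origin (TCP) lies at the very end of the fingers, on their centre line; the grasp point (between the pads) lies 19 mm behind it; z points along the fingers, y is the line along which they close (so a half turn about z gives the same grasp; the last joint's range is limited). The gripper opens to 85 mm and grips with 20 to 120 N. Pads are 22 mm wide; open, the fingers measure 114 mm over their backs; the gripper's body (76 mm by 85 mm) begins 54 mm behind the grasp point. The pads swing forward as they close: fully open they stand 13 mm farther back than shut.
Start: joints at [1.147, 0.628, 0.038, 1.517, -0.027, 0.996, -0.02], TCP at [0.228, -0.609, 0.231] pointing down, gripper open.
Joint ranges: [-3.06, 3.06], [-0.37, 2.12], [-1.25, 1.32], [0.18, 2.47], [-1.1, 4.24], [0.23, 1.98], [-2.94, 2.94]. Speed limits (rad/s): [2.57, 2.57, 3.14, 3.14, 3.14, 3.14, 3.14].

### API

Orientations are given as a unit quaternion [w, x, y, z].
In Python, from plant import env, capture, workorder gives the robot as it stands. The module is installed in compiled form; this text tells all that it offers.
- The arm moves only by the tool carry_out, never from a script. Its arguments are lists of equal length, an entry for each row: "translation": the shift along the tool's x, y, z in m, a list of three; "turn": the turn about the tool's z in rad. A call has 1 to 10 rows; each row is the pose to reach, as a shift and turn from the pose commanded when the call began, along the tool's axes at that moment; what a row does not reach only later rows make up. A row lasts 1/12 s, in which the tool goes at most 41.7 mm and 7.16 degrees, less where a joint would pass 70% of its speed; a pose out of reach is approached as far as the arm can. A call with a gripper value outside its range is refused whole. "gripper" is the finger opening in m, from 0 to 0.0854, set as the call begins (left out, the last holds). The fingers move at their own pace and stop on an object; "force" is the grip in N (left out, the last holds). Time passes only in rows, so rows that repeat a pose let the fingers close. It gives the time, the measured TCP pose, the force, the opening and the grip force at its end, in the units of the state.
- env.read_state(): the state, without advancing time (a new reading comes with each control period).
- capture(name): name is "side" or "top" or "wrist"; returns a dict with "frame" (384x512x3 uint8, red, green, blue), "z_map" (384x512 float32, m along the optical axis (not along the pixel's ray), 0 where there is no reading), "intrinsics" (3x3 intrinsics, pixels), "world_to_cam" (4x4, takes a point from world to camera coordinates); the wrist camera has in their place "mount" (4x4, takes a point from camera to tool coordinates, whose origin is the TCP and whose axes are the flange's). Camera axes: x right, y down, z forward; pixel columns grow to the right and rows downward; lengths in m; the calibration is good to about 2 mm. A picture is of the moment at which its call begins: read the wrist's pose just before it.
- workorder.close_job(): hands the job in; it is judged then, once.
The state is a dict: "time": time; "joint_positions": joint angles; "qvel": joint speeds; "joint_torque": joint torques, N m; "tcp_pos": TCP position; "tool_rot": TCP orientation; "wrist_force": force on the tool from outside, world axes, zero at the start; "torque": the same for the moment, N m; "gripper_width": opening from 0.0 (shut) to 1.0 (fully open); "finger_force": force on a finger pad.
Only numpy, scipy, OpenCV 4.12 (cv2) and the standard library are available. Lean on these libraries where they do the work, as an engineer would, in place of code of your own. Each camera call takes 0.05 s, during which the arm holds its last target. There are 200 camera calls.

### The job

Lift the handled pouring pot off the mould and stand it upright, wholly on the round cork mat. Then take the plunger gauge and, beginning at the well next to the pouring funnel and going along the row, lower its sprung tip down each of the three wells until it rests lightly on the stop hidden inside (the stops sit at unknown depths), holding it there for half a second and never pressing hard. Finally hang the gauge back upright in the fork of its stand, and leave the bottles and jar where they are.

Things in the scene. Friction and masses are not known exactly. Their poses are not given: they have to be found in the camera images.
- mould: aluminium lure mould, a fixed block 220 (x) x 90 (y) x 60 (z) mm; origin at the centre of its underside, z up. On its top, at x = -90 mm, a pouring funnel (32 mm wide, 12 mm high) marks one end; the three wells lie in a row along its x axis. It may stand at any yaw.
- well1 (a point): centre of the mouth of the well next to the funnel: a round bore 18 mm wide in the mould's top face, which has a steel stop inside, its flat top 10 to 32 mm below the mouth (not known beforehand). In the mould's frame at (-40, 0, 60) mm.
- well2 (a point): mouth of the middle well, like well1 (own depth); in the mould's frame at (12, 0, 60) mm
- well3 (a point): mouth of the well farthest from the funnel, like well1 (own depth); in the mould's frame at (64, 0, 60) mm
- pot: steel pouring pot, round, 84 mm wide at the rim (76 mm at the foot), 60 mm high without its handle, about 0.3 kg, standing on the mould over the wells; origin at the centre of its underside, z up. A bridge handle spans its mouth along its x axis.
- pot_handle (a point): middle of the pot's handle bar, 105 mm above the pot's underside: a black bar 88 mm long (pot's x), 14 mm wide (y), 12 mm high
- mat: fixed round cork mat, 150 mm wide, 10 mm thick; origin at the centre of its underside
- stand: fixed grey gauge stand, base 110 x 90 mm, a post at its +x end and at its top a level two-pronged fork open to its -x; origin on the bench below the gauge's hanging place
- fork (a point): the gauge's hanging place: on the top plane of the fork (110 mm above the bench), midway between the prongs. The slot between the prongs is 20 mm wide (stand's y); it runs from x = -26 mm (open end) to x = +38 mm (post); the gauge hangs with its shank in the slot and its collar on the prongs.
- gauge: plunger gauge, upright, about 0.13 kg; origin at the centre of the underside of its steel collar (38 mm wide, 6 mm thick), z up. Above the collar a black square handle 24 x 24 mm (faces along the gauge's x and y), from 6 to 68 mm; below it a steel shank 8 mm wide and 70 mm long, then the sprung plunger, 6 mm wide, round-ended.
- gauge_grip (a point): place to grip the gauge's handle, on its axis 42 mm above the origin
- gauge_tip (a point): the very tip of the plunger, on the gauge's axis 93 mm below its origin when extended; the plunger gives way upwards by up to 8 mm, needing 1.2 N to start and 6 N at the end of its travel, after which it is solid
- dye1: dye bottle, loose, 42 mm wide, 115 mm high, origin at the centre of its underside; leave alone
- dye2: dye bottle, loose, 42 mm wide, 115 mm high, origin at the centre of its underside; leave alone
- jar: jar, loose, 56 mm wide, 50 mm high, origin at the centre of its underside; leave alone

How it is judged:
On the way, in this order (a step that is already met when the one before it is completed fails the run):
1. the pot stands upright on the cork mat, let go and at rest (horizontal distance between pot and mat below 0.036 m and z of pot in the frame of mat between 0.007 and 0.014 m and angle between pot's own z axis and vertical below 0.1 rad and linear speed of pot below 0.02 m/s and contact force between the fingers and pot below 0.1 N), for 0.2 s.
2. the gauge tip rests on the stop down in well 1 with a force of 0.8 to 12 N for 0.4 s (contact force between gauge and mould between 0.8 and 12 N and horizontal distance between gauge_tip and well1 below 0.0048 m and z of gauge_tip in the frame of well1 below -0.005 m), for 0.4 s.
3. the gauge tip rests on the stop down in well 2 with a force of 0.8 to 12 N for 0.4 s (contact force between gauge and mould between 0.8 and 12 N and horizontal distance between gauge_tip and well2 below 0.0048 m and z of gauge_tip in the frame of well2 below -0.005 m), for 0.4 s.
4. the gauge tip rests on the stop down in well 3 with a force of 0.8 to 12 N for 0.4 s (contact force between gauge and mould between 0.8 and 12 N and horizontal distance between gauge_tip and well3 below 0.0048 m and z of gauge_tip in the frame of well3 below -0.005 m), for 0.4 s.
At the end, for the whole second after the job is handed in: The pot stands upright (within 0.1 rad) on the cork mat, its centre within 36 mm of the mat's centre, and the gauge hangs upright (within 0.12 rad) by its collar on the fork, its axis within 22 mm of the hanging place; both let go and at rest (all of step 1 and horizontal distance between gauge and fork below 0.022 m and z of gauge in the frame of fork between -0.005 and 0.005 m and angle between gauge's own z axis and vertical below 0.12 rad and linear speed of gauge below 0.02 m/s and contact force between the fingers and gauge below 0.1 N); the robot touches nothing.
It fails at once if the gauge presses on the mould with more than 20 N (contact force between gauge and mould above 20 N).
It fails at once if the pot is tipped by more than 0.6 rad (angle between pot's own z axis and vertical above 0.6 rad).
It fails at once if a bottle or the jar is moved by more than 30 mm or tipped over (distance of any of dye1, dye2, jar from where it was at the start of the episode above 0.03 m or angle between any of dye1, dye2, jar's own z axis and vertical above 0.5 rad).
It also fails if it takes over 72 s, if anything falls off the work surface, if the arm or the gripper's body presses on something with over 40 N, if the wrist force passes 120 N, or if a joint passes its speed limit or range.

## Working session

There is one attempt and no reset: what is moved stays moved. The work goes in short steps, Python scripts to look and compute and a tool call to move; the robot and the scene stay as the last step left them, time stands still between calls to the robot, and variables do not carry over. Pictures are saved under pics/ and viewed, at most 10 in all, crops included, and the job is handed in when it is done.

Besides the shell and the picture viewer there is one more tool, called after "Call:" in YAML: its name, and indented under it one key for each argument. carry_out: Moves the arm, as the interface text tells. Its arguments: {"type":"object","properties":{"translation":{"type":"array","items":{"type":"array","items":{"type":"number"}}},"turn":{"type":"array","items":{"type":"number"}},"gripper":{"type":"number"},"force":{"type":"number"}},"required":["translation","turn"]}

```bash
mkdir -p pics; cat > h.py <<'E'
import numpy as np, cv2
from plant import env, capture, workorder
def cloud(c):
    K=c['intrinsics'];z=c['z_map'];v,u=np.indices(z.shape)
    P=np.stack([(u-K[0,2])*z/K[0,0],(v-K[1,2])*z/K[1,1],z,np.ones_like(z)],-1)
    T=np.linalg.inv(c['world_to_cam']); W=(P@T.T)[...,:3]; W[z==0]=np.nan
    return W
E
python3 - <<'E'
from h import *
s=env.read_state();print({k:np.round(v,3) for k,v in s.items()})
for n in('side','top'):
    c=capture(n);cv2.imwrite(f'pics/{n}.png',c['frame'][...,::-1]);np.savez(f'{n}.npz',**c)
    print(n,np.round(np.linalg.inv(c['world_to_cam']),3),c['intrinsics'])
E
```

```text
{'time': np.float64(0.0), 'joint_positions': array([ 1.147,  0.629,  0.038,  1.518, -0.027,  0.996, -0.02 ]), 'qvel': array([ 0.001,  0.001,  0.001,  0.001, -0.001, -0.   , -0.002]), 'joint_torque': array([-1.0000e-03, -5.6339e+01,  1.2260e+00, -1.9344e+01,  1.1000e-02,
        1.1000e-02,  0.0000e+00]), 'tcp_pos': array([ 0.227, -0.608,  0.23 ]), 'tool_rot': array([-0.001,  0.984,  0.178, -0.   ]), 'wrist_force': array([ 0.747, -0.209,  0.448]), 'torque': array([-0.049,  0.01 , -0.017]), 'finger_force': np.float64(0.0), 'gripper_width': np.float64(0.999)}
side [[-0.95  -0.226  0.215  0.363]
 [-0.312  0.671 -0.673  0.864]
 [ 0.008 -0.706 -0.708  1.   ]
 [ 0.     0.     0.     1.   ]] [[474.24414947   0.         246.42536039]
 [  0.         474.24414947 193.06212264]
 [  0.           0.           1.        ]]
top [[-0.021 -0.976  0.216  0.416]
 [-1.     0.021 -0.005 -0.003]
 [ 0.    -0.216 -0.976  1.129]
 [ 0.     0.     0.     1.   ]] [[407.16676401   0.         250.89702016]
 [  0.         407.16676401 185.95033484]
 [  0.           0.           1.        ]]
```

View pics/top.png

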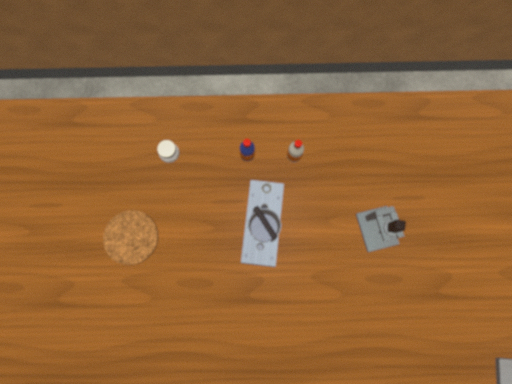

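View pics/side.png

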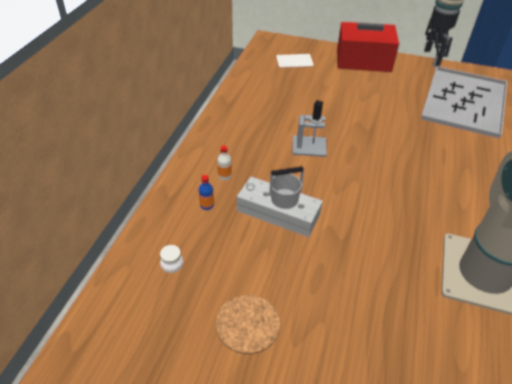

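The top view shows the mat at (130,237), the mould at (263,223) with its funnel at (267,188), the pot handle at (265,223), and the stand and gauge at (380,228) and (397,226). The bottles are at (247,149) and (296,149), and the jar is at (168,151), all beyond the mould. The side view agrees with this layout.

```bash
python3 - <<'E'
from h import *
def rect(W,m,lab):
    P=W[m]; 
    if len(P)<5: print(lab,'few',len(P));return
    r=cv2.minAreaRect((P[:,:2]*1000).astype(np.float32)); b=cv2.boxPoints(r)
    e=b[1]-b[0];f=b[2]-b[1]; L=e if np.hypot(*e)>np.hypot(*f) else f
    print(lab,len(P),'c',np.round(r[0],1),'mean',np.round(P.mean(0)*1000,1),'size',np.round(r[1],1),'longdir deg',round(np.degrees(np.arctan2(L[1],L[0])),1))
for n in('top','side'):
    c=np.load(n+'.npz');W=cloud(c);x,y,z=W[...,0],W[...,1],W[...,2]
    f=c['frame'].astype(int);dark=f.max(-1)<75
    print(n)
    T=(x>.3)&(x<.85)&(y<.5)&(y>-.5)
    hsv=cv2.cvtColor(c['frame'],cv2.COLOR_RGB2HSV); grey=hsv[...,1]<70
    M=T&(abs(y)<.16)&(x<.6)
    rect(W,M&(z>.054)&(z<.066)&grey,'mould top')
    rect(W,M&(z>.067)&(z<.076)&grey&(x>.45),'funnel')
    rect(W,M&(z>.163)&(z<.18),'handle')
    rect(W,M&(z>.115)&(z<.128),'rim')
    G=T&(y<-.15)
    rect(W,G&(z>.17)&(z<.19),'gauge top')
    rect(W,G&(z>.13)&(z<.19),'gauge hdl')
    rect(W,G&(z>.1)&(z<.118),'fork')
    rect(W,G&(z>.004)&(z<.03)&grey,'stand base')
    rect(W,T&(y>.15)&(x<.55)&(z>.006)&(z<.014),'mat')
    for nm,u,v in (('jar',.25,0),):pass
    rect(W,T&(x>.52)&(z>.03)&(y>.12),'jar');rect(W,T&(x>.56)&(z>.03)&(y<.12)&(y>-.03),'dye a');rect(W,T&(x>.56)&(z>.03)&(y<-.03),'dye b')
E
```

```text
top
mould top 1354 c [526.3 -32. ] mean [508.1 -28.1  61.6] size [ 90.  159.2] longdir deg -7.7
funnel 69 c [545.6 -37.6] mean [546.3 -37.4  69. ] size [65.1 69.5] longdir deg -55.6
handle 224 c [542.1 -38.4] mean [541.5 -38.2 171.4] size [87.9 14.3] longdir deg 30.7
rim 123 c [542.3 -37.9] mean [544.7 -39.7 120.5] size [82.1 80.6] longdir deg 87.3
gauge top 113 c [ 528.3 -354.2] mean [ 527.6 -353.2  177.5] size [22.5 24. ] longdir deg -2.9
gauge hdl 185 c [ 527.8 -354. ] mean [ 526.5 -350.6  167. ] size [23.6 25. ] longdir deg -6.4
fork 434 c [ 540.6 -352. ] mean [ 543.4 -346.2  110.6] size [80.  53.2] longdir deg 12.4
stand base 828 c [ 537.4 -352.8] mean [ 527.9 -343.1   12.9] size [108.6  89.3] longdir deg 12.8
mat 1581 c [426.2 324.2] mean [501.5 324.6  10.4] size [347.4 247.2] longdir deg 89.4
jar 269 c [767.4 224.8] mean [766.3 223.8  49.9] size [47.1 48.1] longdir deg -35.9
dye a 707 c [667.3  -6.1] mean [659.3  -8.5  78. ] size [216.3  44.2] longdir deg 4.0
dye b 1251 c [ 666.  -202.1] mean [ 634.4 -121.2   75.3] size [344. 212.] longdir deg 90.0
side
mould top 915 c [525.5 
[... 346 characters left out ...]
 -355.6] mean [ 527.5 -351.8  176.2] size [24.3 32.9] longdir deg -82.9
gauge hdl 147 c [ 526.8 -356.6] mean [ 526.6 -348.5  159.9] size [33.5 24.9] longdir deg 83.0
fork 244 c [ 539.9 -349.8] mean [ 540.7 -343.9  109.2] size [80.2 56.8] longdir deg 10.9
stand base 552 c [ 537.1 -353.2] mean [ 534.2 -346.6   12.1] size [108.1  97.7] longdir deg 14.4
mat 1960 c [457.3 282.5] mean [507.8 327.7   9.8] size [285.9 177.6] longdir deg 37.8
jar 314 c [767.7 225.7] mean [765.6 228.6  47.7] size [48.1 50.6] longdir deg -26.7
dye a 1077 c [668.2  -5.8] mean [651.3  -2.8  70.1] size [218.5  46.2] longdir deg 4.0
dye b 997 c [ 667.5 -201.7] mean [ 647.6 -123.4   72.1] size [342.9 214.8] longdir deg 90.0
```

```bash
cat >> h.py <<'E'
from scipy.spatial.transform import Rotation as Rn
def pose():
    s=env.read_state();q=s['tool_rot'];R=Rn.from_quat([q[1],q[2],q[3],q[0]]).as_matrix()
    return s,np.array(s['tcp_pos']),R,np.arctan2(R[1,0],R[0,0])
def go(*tgts):
    """tgts: (x,y,z[,yaw deg of tool x]) -> tool-frame shifts from now"""
    s,p,R,yaw=pose(); print('t',round(float(s['time']),2),'p',np.round(p,4),'yaw',round(np.degrees(yaw),2),'tilt',np.round(R[:,2],4),'F',np.round(s['wrist_force'],2))
    for t in tgts:
        d=R.T@(np.array(t[:3])-p); tr=-(np.radians(t[3])-yaw) if len(t)>3 else 0
        tr=(tr+np.pi)%(2*np.pi)-np.pi
        print(np.round(d,4).tolist(),round(tr,4))
E
python3 - <<'E'
from h import *
for n in('top','side'):
    c=np.load(n+'.npz');W=cloud(c);x,y,z=W[...,0],W[...,1],W[...,2]
    m=(np.hypot(x-.5,y-.325)<.12)&(z>.005)&(z<.02)
    (ct,r)=cv2.minEnclosingCircle((W[m][:,:2]*1000).astype(np.float32));print(n,'mat',ct,r,np.median(W[m],0))
    mm=(z>.055)&(z<.065)&(x>.38)&(x<.66)&(abs(y+.03)<.09)&~((np.hypot(x-.64,y+.0)<.04))
    hsv=cv2.cvtColor(c['frame'],cv2.COLOR_RGB2HSV);mm&=(hsv[...,1]<60)
    m8=cv2.morphologyEx(mm.astype(np.uint8),cv2.MORPH_OPEN,np.ones((2,2)))
    print(cv2.minAreaRect((W[m8>0][:,:2]*1000).astype(np.float32)))
go((.542,-.038,.25,31.5))
E
```

```text
top mat (499.94415283203125, 325.2908020019531) 119.3446273803711 [0.52674193 0.32509321 0.01084809]
((561.100830078125, -41.11437225341797), (92.65504455566406, 232.40997314453125), 81.38505554199219)
side mat (496.8863220214844, 321.4020690917969) 107.5783462524414 [0.52780114 0.32898172 0.00974773]
((527.9664306640625, -17.997413635253906), (226.00515747070312, 128.27972412109375), 20.651674270629883)
t 0.1 p [ 0.2275 -0.6083  0.2305] yaw 20.5 tilt [-6.0e-04  1.6e-03 -1.0e+00] F [ 1.2   0.78 -0.72]
[0.4943, -0.4241, -0.0188] -0.192
```

Call:
carry_out:
  translation:
    - [0.031, -0.026, -0.002]
    - [0.062, -0.053, -0.004]
    - [0.093, -0.08, -0.006]
    - [0.124, -0.106, -0.008]
    - [0.155, -0.133, -0.01]
    - [0.186, -0.16, -0.012]
    - [0.217, -0.186, -0.014]
    - [0.248, -0.213, -0.016]
    - [0.279, -0.239, -0.018]
    - [0.31, -0.266, -0.019]
  turn: [-0.02, -0.04, -0.06, -0.08, -0.1, -0.12, -0.14, -0.16, -0.18, -0.192]
  gripper: 0.06

```text
time: 0.93
tcp_pos: [0.4254, -0.2494, 0.2504]
tool_rot: [0.0, 0.962, 0.272, 0.0]
wrist_force: [0.4, 0.2, 0.0]
gripper_width: 0.7
finger_force: 0.0
```

```bash
python3 - <<'E'
from h import *
c=np.load('top.npz');W=cloud(c);f=c['frame'];K=c['intrinsics'];T=np.linalg.inv(c['world_to_cam'])
hsv=cv2.cvtColor(f,cv2.COLOR_RGB2HSV).astype(int)
print('mat',hsv[230:245:7,115:145:10].reshape(-1,3).tolist(),'wood',hsv[300,100:140:10].tolist())
def ray(u,v,z):
    d=T[:3,:3]@[(u-K[0,2])/K[0,0],(v-K[1,2])/K[1,1],1];o=T[:3,3];return o+d*(z-o[2])/d[2]
print(ray(130.5,237,.01),ray(103,237,.01),ray(158,237,.01),ray(130,210,.01),ray(130,264,.01))
go((.542,-.038,.25,31.5))
E
```

```text
mat [[16, 156, 191], [15, 148, 174], [15, 148, 178], [15, 152, 168], [15, 148, 184], [15, 152, 180], [15, 151, 181], [16, 150, 177], [15, 151, 174]] wood [[15, 182, 165], [14, 180, 166], [14, 185, 167], [15, 184, 168]]
[0.52776059 0.3234071  0.01      ] [0.52936062 0.39865217 0.01      ] [0.52616044 0.24815714 0.01      ] [0.60259675 0.32798289 0.01      ] [0.45509182 0.32165802 0.01      ]
t 0.93 p [ 0.4254 -0.2494  0.2504] yaw 31.53 tilt [ 1.e-04 -2.e-04 -1.e+00] F [0.37 0.23 0.02]
[0.2099, -0.1192, 0.0004] 0.0006
```

Call:
carry_out:
  translation:
    - [0.035, -0.02, 0]
    - [0.07, -0.04, 0]
    - [0.105, -0.06, 0]
    - [0.14, -0.08, 0]
    - [0.175, -0.1, 0]
    - [0.21, -0.119, 0]
    - [0.21, -0.119, 0.035]
    - [0.21, -0.119, 0.07]
    - [0.21, -0.119, 0.07]
  turn: [0, 0, 0, 0, 0, 0, 0, 0, 0]

```text
time: 1.68
tcp_pos: [0.5372, -0.0388, 0.1747]
tool_rot: [-0.002, 0.962, 0.272, -0.006]
wrist_force: [-1.4, -0.6, -0.1]
gripper_width: 0.704
finger_force: 0.0
```

```bash
python3 - <<'E'
from h import *
go((.542,-.038,.148,31.5))
s,p,R,_=pose();c=capture('wrist');cv2.imwrite('pics/w1.png',c['frame'][...,::-1]);M=c['mount'];print(np.round(M,3))
T=np.eye(4);T[:3,:3]=R;T[:3,3]=p;c['world_to_cam']=np.linalg.inv(T@M);W=cloud(c);z=W[...,2]
m=(z>.163)&(z<.18);P=W[m];print(m.sum(),np.nanmean(P,0) if m.any() else 0)
if m.sum()>4: print(cv2.minAreaRect((P[:,:2]*1000).astype(np.float32)))
E
```

```text
t 1.68 p [ 0.5372 -0.0388  0.1747] yaw 31.63 tilt [-1.200e-02  4.000e-04 -9.999e-01] F [-1.43 -0.64 -0.15]
[0.0048, 0.0019, 0.0266] 0.0022
[[ 0.001 -0.96  -0.28   0.07 ]
 [ 1.     0.001  0.001  0.001]
 [-0.001 -0.28   0.96  -0.144]
 [ 0.     0.     0.     1.   ]]
3739 [ 0.54569071 -0.03857775  0.17186253]
((534.7706298828125, -29.80290985107422), (87.57394409179688, 40.378379821777344), 31.07965850830078)
```

View pics/w1.png

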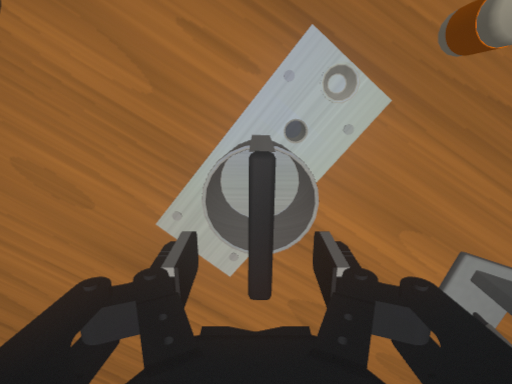

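The wrist view shows the bar (columns 248–273, rows 150–300) centred between the fingers and parallel to them. The funnel is at (340,82) and well 1 at (296,130), so I'll go down and grip.

Call:
carry_out:
  translation:
    - [0.003, 0.001, 0.013]
    - [0.003, 0.001, 0.03]
    - [0.003, 0.001, 0.03]
    - [0.003, 0.001, 0.03]
  turn: [0, 0, 0, 0]

```text
time: 2.07
tcp_pos: [0.545, -0.0399, 0.1515]
tool_rot: [0.0, 0.963, 0.271, 0.0]
wrist_force: [0.2, 0.5, -0.9]
gripper_width: 0.703
finger_force: 0.0
```

```bash
python3 - <<'E'
from h import *
go((.542,-.038,.148,31.5))
E
```

```text
t 2.07 p [ 0.545  -0.0399  0.1515] yaw 31.43 tilt [ 4.e-04 -3.e-04 -1.e+00] F [ 0.17  0.52 -0.86]
[-0.0016, -0.0032, 0.0035] -0.0012
```

Call:
carry_out:
  translation:
    - [-0.002, -0.003, 0.003]
    - [-0.002, -0.003, 0.003]
    - [-0.002, -0.003, 0.003]
    - [-0.002, -0.003, 0.003]
    - [-0.002, -0.003, 0.003]
    - [-0.002, -0.003, 0.003]
    - [-0.002, -0.003, 0.003]
  turn: [0, 0, 0, 0, 0, 0, 0]
  gripper: 0.0
  force: 60

```text
time: 2.65
tcp_pos: [0.5426, -0.0383, 0.1482]
tool_rot: [0.001, 0.963, 0.271, 0.001]
wrist_force: [0.7, -2.0, 6.3]
gripper_width: 0.145
finger_force: 60.5
```

Call:
carry_out:
  translation:
    - [0, 0, 0]
    - [0, 0, -0.01]
    - [0, 0, -0.025]
    - [0, 0, -0.045]
    - [0, 0, -0.065]
    - [0, 0, -0.08]
    - [0, 0, -0.08]
  turn: [0, 0, 0, 0, 0, 0, 0]

```text
time: 3.23
tcp_pos: [0.5428, -0.0372, 0.23]
tool_rot: [0.0, 0.962, 0.272, 0.002]
wrist_force: [0.0, -0.3, -3.6]
gripper_width: 0.154
finger_force: 59.2
```

```bash
python3 - <<'E'
from h import *
go((.528,.324,.228,31.5))
E
```

```text
t 3.23 p [ 0.5428 -0.0372  0.23  ] yaw 31.52 tilt [ 4.3e-03  4.0e-04 -1.0e+00] F [ 0.01 -0.3  -3.65]
[0.1762, -0.3157, 0.0021] 0.0003
```

Call:
carry_out:
  translation:
    - [0.009, -0.016, 0]
    - [0.027, -0.048, 0]
    - [0.046, -0.083, 0]
    - [0.066, -0.118, 0]
    - [0.086, -0.153, 0]
    - [0.106, -0.188, 0]
    - [0.126, -0.223, 0]
    - [0.146, -0.258, 0]
    - [0.164, -0.292, 0]
    - [0.176, -0.316, 0]
  turn: [0, 0, 0, 0, 0, 0, 0, 0, 0, 0]

```text
time: 4.07
tcp_pos: [0.524, 0.3285, 0.2257]
tool_rot: [-0.001, 0.962, 0.273, -0.001]
wrist_force: [0.6, 1.4, -4.3]
gripper_width: 0.151
finger_force: 59.2
```

Call:
carry_out:
  translation:
    - [0, 0, 0]
    - [0, 0, 0.02]
    - [0, 0, 0.05]
    - [0, 0, 0.08]
    - [0, 0, 0.105]
    - [0, 0, 0.118]
    - [0, 0, 0.118]
    - [0, 0, 0.118]
  turn: [0, 0, 0, 0, 0, 0, 0, 0]

```text
time: 4.73
tcp_pos: [0.5253, 0.3229, 0.1078]
tool_rot: [0.001, 0.962, 0.271, -0.002]
wrist_force: [-0.0, -0.8, -3.2]
gripper_width: 0.152
finger_force: 59.2
```

```bash
python3 - <<'E'
from h import *
go((.528,.324,.098,31.5))
E
```

```text
t 4.73 p [0.5253 0.3229 0.1078] yaw 31.5 tilt [-0.0033 -0.002  -1.    ] F [-0.01 -0.82 -3.24]
[0.003, 0.0005, 0.0098] 0.0001
```

Call:
carry_out:
  translation:
    - [0.003, 0, 0.004]
    - [0.003, 0, 0.008]
    - [0.003, 0, 0.01]
    - [0.003, 0, 0.01]
    - [0.003, 0, 0.01]
  turn: [0, 0, 0, 0, 0]

```text
time: 5.15
tcp_pos: [0.5291, 0.3253, 0.0997]
tool_rot: [-0.0, 0.962, 0.271, 0.0]
wrist_force: [-0.6, 0.2, -4.2]
gripper_width: 0.149
finger_force: 59.3
```

Call:
carry_out:
  translation:
    - [0, 0, 0]
    - [0, 0, 0]
    - [0, 0, 0]
    - [0, 0, 0]
    - [0, 0, -0.02]
    - [0, 0, -0.05]
    - [0, 0, -0.09]
    - [0, 0, -0.13]
    - [0, 0, -0.15]
  turn: [0, 0, 0, 0, 0, 0, 0, 0, 0]
  gripper: 0.06

```text
time: 5.9
tcp_pos: [0.5309, 0.3266, 0.2547]
tool_rot: [-0.001, 0.962, 0.271, 0.004]
wrist_force: [1.4, 1.2, 0.3]
gripper_width: 0.703
finger_force: 0.0
```

```bash
python3 - <<'E'
from h import *
c=capture('top');np.savez('top2.npz',**c);cs=capture('side');np.savez('side2.npz',**cs)
go((.48,.05,.3,0))
for c in (c,cs):
    W=cloud(c);x,y,z=W[...,0],W[...,1],W[...,2]
    near=np.hypot(x-.528,y-.324)<.09
    for lo,hi,l in((.112,.13,'bar'),(.063,.077,'rim')):
        m=near&(z>lo)&(z<hi);P=W[m]
        if m.sum()>5: print(l,m.sum(),P.mean(0),cv2.minAreaRect((P[:,:2]*1000).astype(np.float32)))
cv2.imwrite('pics/t2.png',cv2.resize(capture('side')['frame'][100:384,100:420,::-1],None,fx=1.8,fy=1.8))
E
```

```text
t 6.0 p [0.5316 0.327  0.2546] yaw 31.49 tilt [ 0.0083  0.0056 -0.9999] F [ 0.61 -0.14 -0.19]
[-0.1882, 0.2092, -0.0474] 0.5496
bar 204 [0.52576863 0.32184506 0.12098029] ((528.1347045898438, 324.1246337890625), (85.40486145019531, 14.387357711791992), 31.249279022216797)
rim 148 [0.5297639  0.3263381  0.06952092] ((528.7511596679688, 324.14044189453125), (81.8346939086914, 81.89701080322266), 57.25983810424805)
bar 288 [0.52821705 0.3256451  0.11910072] ((528.1065063476562, 324.7401123046875), (88.16548919677734, 17.910755157470703), 31.49540138244629)
rim 159 [0.51887035 0.33663853 0.06843667] ((527.3569946289062, 326.65478515625), (78.53588104248047, 79.81141662597656), 83.40798950195312)
```

View pics/t2.png

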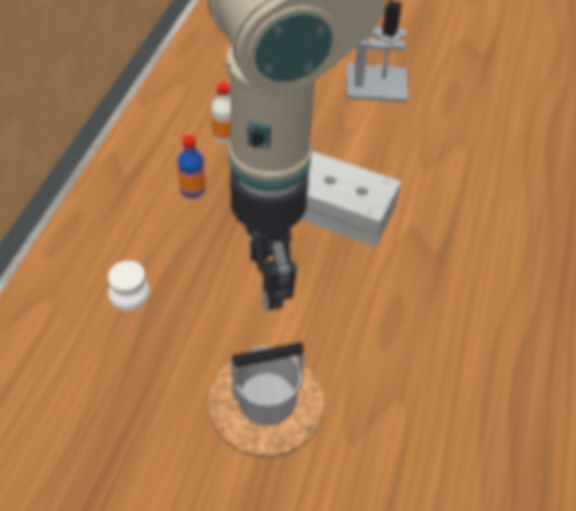

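The side view shows the pot upright on the mat, at about (267,385) in the crop. Its bar and rim heights match. Next I'll look at the mould from above with the wrist camera.

Call:
carry_out:
  translation:
    - [0, 0.02, -0.01]
    - [-0.022, 0.055, -0.02]
    - [-0.042, 0.09, -0.03]
    - [-0.062, 0.125, -0.04]
    - [-0.082, 0.16, -0.05]
    - [-0.102, 0.19, -0.06]
    - [-0.122, 0.22, -0.065]
    - [-0.142, 0.25, -0.065]
    - [-0.162, 0.27, -0.065]
    - [-0.188, 0.285, -0.065]
  turn: [0.03, 0.06, 0.1, 0.14, 0.18, 0.22, 0.26, 0.3, 0.33, 0.33]

```text
time: 6.88
tcp_pos: [0.5176, -0.0184, 0.3129]
tool_rot: [0.0, 0.994, 0.108, -0.001]
wrist_force: [0.4, 0.8, 1.0]
gripper_width: 0.705
finger_force: 0.0
```

```bash
python3 - <<'E'
from h import *
go((.49,-.034,.32,12.6))
E
```

```text
t 6.88 p [ 0.5176 -0.0184  0.3129] yaw 12.41 tilt [-1.3e-03 -7.0e-04 -1.0e+00] F [0.37 0.83 1.  ]
[-0.0303, 0.0093, -0.007] -0.0033
```

Call:
carry_out:
  translation:
    - [-0.01, 0.005, 0]
    - [-0.02, 0.01, 0]
    - [-0.02, 0.01, 0]
    - [-0.02, 0.01, 0]
    - [-0.02, 0.01, 0]
  turn: [0, 0, 0, 0, 0]

```text
time: 7.3
tcp_pos: [0.5009, -0.0284, 0.3141]
tool_rot: [-0.0, 0.994, 0.111, 0.0]
wrist_force: [-0.1, -0.6, -0.4]
gripper_width: 0.706
finger_force: 0.0
```

```bash
cat >> h.py <<'E'
def wrist():
    s,p,R,_=pose();c=capture('wrist')
    T=np.eye(4);T[:3,:3]=R;T[:3,3]=p;c['world_to_cam']=np.linalg.inv(T@c.pop('mount'));return c
def ray(c,uv,z):
    K=c['intrinsics'];T=np.linalg.inv(c['world_to_cam']);uv=np.atleast_2d(uv).astype(float)
    d=np.c_[(uv-K[[0,1],2])/K[[0,1],[0,1]],np.ones(len(uv))]@T[:3,:3].T;o=T[:3,3]
    return o+d*((z-o[2])/d[:,2])[:,None]
E
python3 - <<'E'
from h import *
go((.5,-.034,.32))
c=wrist();np.savez('wm.npz',**c);cv2.imwrite('pics/wm.png',c['frame'][...,::-1])
W=cloud(c);z=W[...,2];x,y=W[...,0],W[...,1];m=(abs(z-.06)<.006)&(x<.67)
m=cv2.morphologyEx(m.astype(np.uint8),cv2.MORPH_OPEN,np.ones((5,5)))
n,l,st,ce=cv2.connectedComponentsWithStats(m);k=1+st[1:,4].argmax();P=W[l==k];print(st[k])
r=cv2.minAreaRect((P[:,:2]*1000).astype(np.float32));print('mould',r,np.median(P[:,2]))
# wells: holes inside contour
cs,h=cv2.findContours((l==k).astype(np.uint8),cv2.RETR_CCOMP,cv2.CHAIN_APPROX_NONE)
for q,hh in zip(cs,h[0]):
    if hh[3]>=0 and cv2.contourArea(q)>80:
        (uv,rad)=cv2.minEnclosingCircle(q);print('hole',np.round(uv),round(rad,1),ray(c,uv,.06).round(4))
q=max(cs,key=cv2.contourArea);rr=cv2.boxPoints(cv2.minAreaRect(q));print('corners',ray(c,rr,.06).round(4).tolist())
E
```

```text
t 7.3 p [ 0.5009 -0.0284  0.3141] yaw 12.74 tilt [ 3.e-04  9.e-04 -1.e+00] F [-0.15 -0.61 -0.4 ]
[-0.0021, 0.0053, -0.0059] 0.0
[  215    21   122   183 10658]
mould ((555.8453369140625, -39.28494644165039), (90.21282958984375, 220.3448486328125), 82.29841613769531) 0.06130560422650014
hole [254. 163.] 7.0 [[ 0.4931 -0.0305  0.06  ]]
hole [267. 127.] 8.3 [[ 0.5452 -0.0359  0.06  ]]
hole [282.  90.] 7.9 [[ 0.5954 -0.0445  0.06  ]]
corners [[0.4531, 0.0226, 0.06], [0.6707, -0.0094, 0.06], [0.6632, -0.099, 0.06], [0.439, -0.081, 0.06]]
```

View pics/wm.png

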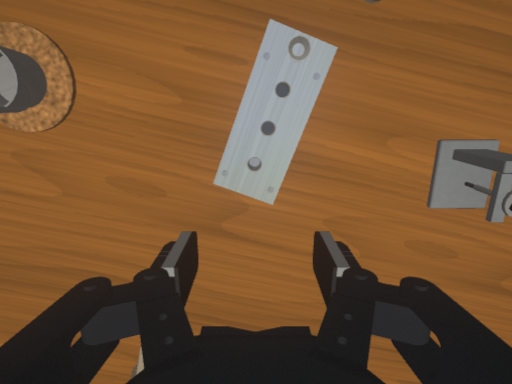

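The wrist view shows the mould with its funnel at (299,47) and the wells at (282,90), (268,128) and (254,163). The size fits at 220×90 mm, and the holes match centre (.556,-.039) with the mould's x axis at 172.3°. Gauge next.

Call:
carry_out:
  translation:
    - [-0.002, 0.015, 0]
    - [-0.007, 0.05, 0.005]
    - [-0.012, 0.088, 0.012]
    - [-0.018, 0.126, 0.02]
    - [-0.023, 0.164, 0.03]
    - [-0.028, 0.202, 0.04]
    - [-0.034, 0.24, 0.05]
    - [-0.039, 0.278, 0.06]
    - [-0.043, 0.306, 0.068]
    - [-0.045, 0.324, 0.074]
  turn: [0, 0, 0, 0, 0, 0, 0, 0, 0, 0]

```text
time: 8.18
tcp_pos: [0.527, -0.3595, 0.2388]
tool_rot: [0.001, 0.994, 0.109, -0.001]
wrist_force: [0.2, -0.2, 0.4]
gripper_width: 0.702
finger_force: 0.0
```

Call:
carry_out:
  translation:
    - [0, 0, 0]
    - [0, 0, 0]
    - [0, 0, 0]
  turn: [0, 0, 0]

```text
time: 8.43
tcp_pos: [0.5282, -0.3541, 0.2401]
tool_rot: [-0.001, 0.994, 0.111, 0.0]
wrist_force: [1.3, 0.5, 0.9]
gripper_width: 0.702
finger_force: 0.0
```

```bash
python3 - <<'E'
from h import *
c=wrist();np.savez('wg.npz',**c);cv2.imwrite('pics/wg.png',c['frame'][...,::-1])
go((.528,-.354,.2))
W=cloud(c);z=W[...,2];x,y=W[...,0],W[...,1];N=np.hypot(x-.528,y+.354)<.04
m=N&(abs(z-.178)<.006);P=W[m];print(m.sum(),np.median(P,0),cv2.minAreaRect((P[:,:2]*1000).astype(np.float32)))
m=(np.hypot(x-.54,y+.352)<.09)&(abs(z-.11)<.006);P=W[m];print('fork',cv2.minAreaRect((P[:,:2]*1000).astype(np.float32)),np.median(P,0))
m=(np.hypot(x-.54,y+.352)<.09)&(abs(z-.012)<.005);P=W[m];print('base',cv2.minAreaRect((P[:,:2]*1000).astype(np.float32)),np.median(P,0))
E
```

```text
t 8.48 p [ 0.5283 -0.3539  0.2405] yaw 12.77 tilt [ 7.0e-04  1.3e-03 -1.0e+00] F [0.4  0.6  0.16]
[-0.0004, 0.0001, 0.0405] 0.0
1002 [ 0.52900448 -0.35798931  0.17901902] ((527.581298828125, -358.2956237792969), (24.039411544799805, 24.553342819213867), 79.67371368408203)
fork ((540.0037841796875, -355.5499572753906), (79.94293212890625, 52.018550872802734), 12.749370574951172) [ 0.55545695 -0.34748186  0.11127799]
base ((538.4376831054688, -355.9025573730469), (108.05868530273438, 90.17208099365234), 12.966245651245117) [ 0.55331736 -0.35106569  0.01319644]
```

View pics/wg.png

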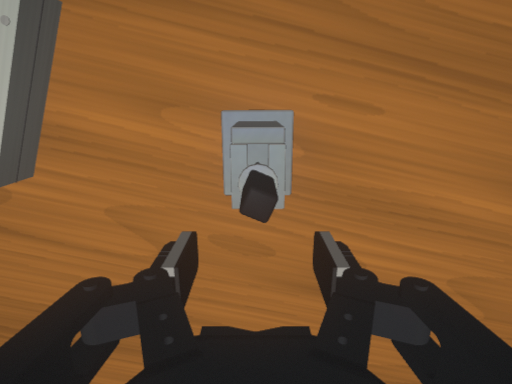

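The wrist view shows the gauge handle's top near (258,205), turned about 20° from the stand; the fit gives its faces at -10.3°. The fork opens towards the robot, and the stand's yaw is 12.8°. I'll turn and descend.

Call:
carry_out:
  translation:
    - [0, 0.001, 0]
    - [0, 0.001, 0]
    - [0, 0.002, 0]
    - [0, 0.002, 0]
    - [0, 0.002, 0.01]
    - [0, 0.002, 0.02]
    - [0, 0.002, 0.02]
  turn: [0.1, 0.2, 0.3, 0.4, 0.4, 0.4, 0.4]

```text
time: 9.07
tcp_pos: [0.5267, -0.3558, 0.2178]
tool_rot: [-0.001, 0.996, -0.088, -0.002]
wrist_force: [0.0, 0.7, -0.7]
gripper_width: 0.699
finger_force: 0.0
```

```bash
python3 - <<'E'
from h import *
c=wrist();W=cloud(c);z=W[...,2];x,y=W[...,0],W[...,1];N=np.hypot(x-.528,y+.356)<.04
m=N&(abs(z-.178)<.006);P=W[m];print('wrist',m.sum(),np.median(P,0),cv2.minAreaRect((P[:,:2]*1000).astype(np.float32)))
c=capture('top');np.savez('top3.npz',**c);W=cloud(c);z=W[...,2];x,y=W[...,0],W[...,1]
m=(abs(z-.06)<.006)&(x<.67)&(x>.43)&(abs(y+.04)<.08)&(cv2.cvtColor(c['frame'],cv2.COLOR_RGB2HSV)[...,1]<60)
n,l,st,ce=cv2.connectedComponentsWithStats(cv2.morphologyEx(m.astype(np.uint8),cv2.MORPH_OPEN,np.ones((2,2))));k=1+st[1:,4].argmax();P=W[l==k]
print('top mould',cv2.minAreaRect((P[:,:2]*1000).astype(np.float32)),P[:,2].mean())
cs,h=cv2.findContours((l==k).astype(np.uint8),cv2.RETR_CCOMP,cv2.CHAIN_APPROX_NONE)
for q,hh in zip(cs,h[0]):
    if hh[3]>=0: uv,rad=cv2.minEnclosingCircle(q);print('hole',uv,rad,ray(c,uv,.06).round(4))
c=capture('side');np.savez('side3.npz',**c);W=cloud(c);z=W[...,2];x,y=W[...,0],W[...,1]
m=(abs(z-.06)<.006)&(x<.67)&(x>.43)&(abs(y+.04)<.08)&(cv2.cvtColor(c['frame'],cv2.COLOR_RGB2HSV)[...,1]<60)
n,l,st,ce=cv2.connectedComponentsWithStats(cv2.morphologyEx(m.astype(np.uint8),cv2.MORPH_OPEN,np.ones((2,2))));k=1+st[1:,4].argmax();P=W[l==k]
print('side mould',cv2.minAreaRect((P[:,:2]*1000).astype(np.float32)),P[:,2].mean())
go((.528,-.356,.133,-10.3))
E
```

```text
wrist 1225 [ 0.5290371  -0.35872259  0.17898765] ((527.5966796875, -358.6473388671875), (23.601661682128906, 24.08701515197754), 79.19042205810547)
top mould ((560.938720703125, -41.14916229248047), (88.92414093017578, 233.6550750732422), 80.20718383789062) nan
hole (263.0, 260.0) 1.000100016593933 [[ 0.4562 -0.036   0.06  ]]
hole (270.0, 259.0) 1.000100016593933 [[ 0.4584 -0.0541  0.06  ]]
hole (260.0, 254.0) 1.000100016593933 [[ 0.4717 -0.0286  0.06  ]]
hole (274.0, 247.0) 1.000100016593933 [[ 0.4889 -0.0655  0.06  ]]
hole (271.0, 244.0) 1.000100016593933 [[ 0.4968 -0.0579  0.06  ]]
hole (260.1666564941406, 246.8333282470703) 4.249271869659424 [[ 0.4901 -0.0295  0.06  ]]
hole (248.0, 233.0) 1.000100016593933 [[0.5267 0.0014 0.06  ]]
hole (269.0, 226.0) 1.000100016593933 [[ 0.5439 -0.0542  0.06  ]]
hole (262.5, 227.0) 4.031229019165039 [[ 0.5416 -0.037   0.06  ]]
hole (252.0, 223.0) 1.000100016593933 [[ 0.5528 -0.0096  0.06  ]]
hole (267.0, 218.0) 1.000100016593933 [[ 0.5652 -0.0496  0.06  ]]
hole (269.0, 216.0) 1.000100016593933 [[ 0.5704 -0.055   0.06  ]]
hole (250.0, 213.0) 1.000100016593933 [[ 0.5795 -0.0049  0.06  ]]
hole (264.5, 207.5) 3.8079864978790283 [[ 0.5934 -0.0438  0.06  ]]
hole (255.0, 201.0) 1.000100016593933 [[ 0.6115 -0.0189  0.06  ]]
hole (265.0, 196.0) 1.000100016593933 [[ 0.6245 -0.046   0.06  ]]
hole (254.0, 187.0) 1.000100016593933 [[ 0.6497 -0.0171  0.06  ]]
hole (258.0, 184.0) 1.000100016593933 [[ 0.6578 -0.0281  0.06  ]]
side mould ((529.1927490234375, -7.91845703125), (246.7841796875, 121.34190368652344), 25.915790557861328) nan
t 9.22 p [ 0.5275 -0.3577  0.22  ] yaw -10.24 tilt [-4.e-04  6.e-04 -1.e+00] F [ 0.26 -1.35  0.06]
[0.0003, -0.0017, 0.087] 0.0011
```

Call:
carry_out:
  translation:
    - [0, -0.001, 0.02]
    - [0, -0.001, 0.045]
    - [0, -0.001, 0.07]
    - [0, -0.001, 0.087]
    - [0, -0.001, 0.087]
    - [0, -0.001, 0.087]
  turn: [0, 0, 0, 0, 0, 0]

```text
time: 9.72
tcp_pos: [0.5275, -0.357, 0.133]
tool_rot: [-0.0, 0.996, -0.09, -0.0]
wrist_force: [-0.1, -0.0, 0.2]
gripper_width: 0.707
finger_force: 0.0
```

Call:
carry_out:
  translation:
    - [0, 0, 0]
    - [0, 0, 0]
    - [0, 0, 0]
    - [0, 0, 0]
    - [0, 0, 0]
    - [0, 0, 0]
  turn: [0, 0, 0, 0, 0, 0]
  gripper: 0.0
  force: 60

```text
time: 10.22
tcp_pos: [0.5286, -0.3576, 0.135]
tool_rot: [0.001, 0.996, -0.09, 0.001]
wrist_force: [-0.5, 0.8, 6.6]
gripper_width: 0.276
finger_force: 59.0
```

```bash
python3 - <<'E'
from h import *
go((.528,-.356,.133,-10.3))
c=wrist();W=cloud(c);z=W[...,2];x,y=W[...,0],W[...,1]
m=(np.hypot(x-.528,y+.356)<.04)&(abs(z-.179)<.005);P=W[m];print('wrist',m.sum(),np.median(P,0),cv2.minAreaRect((P[:,:2]*1000).astype(np.float32)))
E
```

```text
t 10.22 p [ 0.5286 -0.3576  0.135 ] yaw -10.32 tilt [ 0.0024 -0.0014 -1.    ] F [-0.52  0.75  6.6 ]
[-0.0008, -0.0015, 0.002] -0.0003
wrist 4665 [ 0.53165325 -0.35950252  0.17922068] ((528.9280395507812, -356.08807373046875), (75.96305847167969, 26.890962600708008), 79.7427978515625)
```

Call:
carry_out:
  translation:
    - [0, 0, -0.015]
    - [0, 0, -0.04]
    - [0, 0, -0.07]
    - [0, 0, -0.1]
    - [0, 0, -0.125]
    - [0, 0, -0.135]
    - [0, 0, -0.135]
    - [0, 0, -0.135]
  turn: [0, 0, 0, 0, 0, 0, 0, 0]

```text
time: 10.93
tcp_pos: [0.5273, -0.3567, 0.2676]
tool_rot: [-0.0, 0.996, -0.09, -0.0]
wrist_force: [0.1, 0.3, -1.5]
gripper_width: 0.273
finger_force: 59.1
```

```bash
python3 - <<'E'
from h import *
s,p,R,_=pose();print(p,R[:,2],s['wrist_force'],s['gripper_width'])
c=wrist();np.savez('wh.npz',**c);cs=capture('side');np.savez('side4.npz',**cs)
im=np.hstack([c['frame'][60:360,130:390],cv2.resize(cs['frame'][40:240,240:410],None,fx=1.5,fy=1.5)]);cv2.imwrite('pics/h.png',cv2.resize(im,None,fx=1.5,fy=1.5)[...,::-1])
for c in(c,cs):
    W=cloud(c);L=(W-p)@R   # tool frame
    for lo,hi in((0.0,.02),(.03,.05),(.05,.07),(.07,.09),(.095,.113),(.113,.13)):
        m=(np.hypot(L[...,0],L[...,1])<.025)&(L[...,2]>lo)&(L[...,2]<hi)
        if m.sum(): print(lo,m.sum(),np.round(np.median(L[m],0)*1000,1),np.round(L[m].max(0)*1000,1))
E
```

```text
[ 0.52730523 -0.35668826  0.26758487] [-6.10698115e-04  6.33475840e-04 -9.99999613e-01] [ 0.11826386  0.28421122 -1.46244814] 0.2725373751760237
0.0 1171 [10.7  1.8 17.3] [18.  19.8 20. ]
0.07 64 [ 2.2  1.7 80. ] [ 2.8  5.  89.7]
0.095 32 [  1.3   1.7 104.9] [  1.9   4.4 112.7]
0.0 69 [-6.2 -9.6 12.9] [15.5 11.5 20. ]
0.03 11 [-2.5 -2.5 42.5] [ 0.7  0.8 49.5]
0.05 17 [-2.8 -2.4 60.6] [ 1.6  0.7 69.5]
0.07 15 [-3.4 -4.1 80. ] [ 1.1 -1.4 88.5]
0.095 10 [ -3.6  -4.7 104.7] [  0.    0.6 109.8]
0.113 1 [ -3.7  -5.5 113.3] [ -3.7  -5.5 113.3]
```

View pics/h.png

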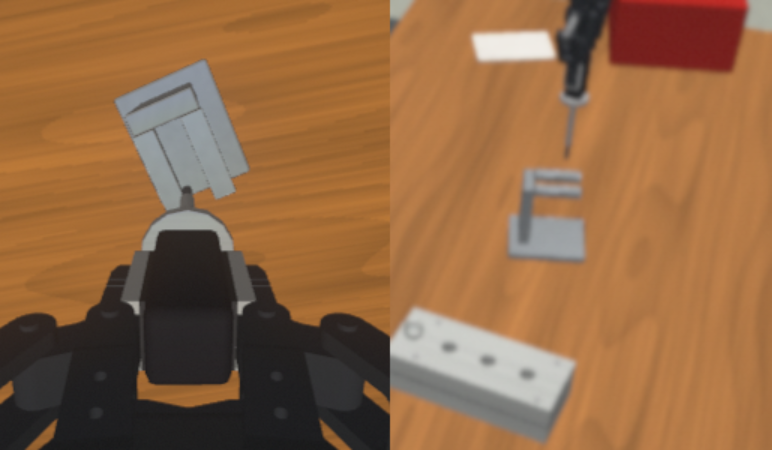

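The gauge hangs straight in the grip. In the left half (wrist) the shank shows at (187,195), and the side view has the tip below the collar. Now to hover over well 1.

```bash
python3 - <<'E'
from h import *
go((.5953,-.0435,.268,-10.3),(.5953,-.0435,.195,-10.3))
E
```

```text
t 11.03 p [ 0.5267 -0.3562  0.2661] yaw -10.32 tilt [-0.0032  0.0023 -1.    ] F [ 0.15  0.   -1.69]
[0.0115, -0.3199, -0.0014] -0.0003
[0.0118, -0.3198, 0.0716] -0.0003
```

Call:
carry_out:
  translation:
    - [0.0, -0.012, 0]
    - [0.002, -0.045, 0]
    - [0.003, -0.083, 0]
    - [0.004, -0.121, 0]
    - [0.006, -0.159, 0]
    - [0.008, -0.197, 0]
    - [0.009, -0.235, 0]
    - [0.01, -0.273, 0]
    - [0.011, -0.303, 0]
    - [0.0115, -0.3195, 0]
  turn: [0, 0, 0, 0, 0, 0, 0, 0, 0, 0]

```text
time: 11.87
tcp_pos: [0.596, -0.0375, 0.2668]
tool_rot: [-0.002, 0.996, -0.087, -0.001]
wrist_force: [-1.0, 0.2, -1.7]
gripper_width: 0.273
finger_force: 59.0
```

Call:
carry_out:
  translation:
    - [0, 0, 0]
    - [0, 0, 0.02]
    - [0, 0, 0.045]
    - [0, 0, 0.065]
    - [0, 0, 0.072]
    - [0, 0, 0.072]
    - [0, 0, 0.072]
    - [0, 0, 0.072]
  turn: [0, 0, 0, 0, 0, 0, 0, 0]

```text
time: 12.53
tcp_pos: [0.5971, -0.0451, 0.1974]
tool_rot: [0.0, 0.996, -0.09, 0.001]
wrist_force: [-0.3, 1.2, -1.1]
gripper_width: 0.274
finger_force: 59.1
```

```bash
python3 - <<'E'
from h import *
go((.5953,-.0435,.195,-10.3))
c=wrist();np.savez('w5.npz',**c);cs=capture('side');np.savez('side5.npz',**cs)
im=np.hstack([cv2.resize(c['frame'][100:250,190:320],None,fx=2,fy=2),cv2.resize(cs['frame'][150:250,220:340],None,fx=3,fy=3)]);cv2.imwrite('pics/w5.png',im[...,::-1])
E
```

```text
t 12.53 p [ 0.5971 -0.0451  0.1974] yaw -10.34 tilt [ 2.e-03 -2.e-04 -1.e+00] F [-0.35  1.23 -1.11]
[-0.0021, -0.0012, 0.0024] -0.0008
```

View pics/w5.png

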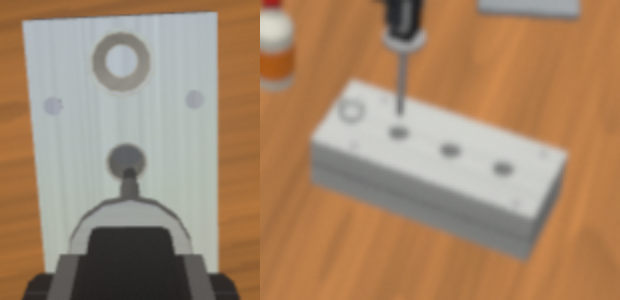

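The left half (wrist) shows the tip at crop (128,170), in line with well 1's mouth at (126,161). The right half (side) shows the tip at (401,115) above the mouth at (398,132). I'll put numbers on that.

```bash
python3 - <<'E'
from h import *
s,p,R,_=pose(); zt=p[2]-.118
c=np.load('w5.npz'); c=dict(c)
g=c['frame'][100:250,190:320]
# well mask: non-mould-depth near mouth
W=cloud(c); 
def hole(c,u0,v0,r):
    gr=cv2.cvtColor(c['frame'],cv2.COLOR_RGB2GRAY).astype(int); s=gr[v0-r:v0+r,u0-r:u0+r]; m=(s<(s.max()+s.min())/2).astype(np.uint8)
    return m
m=hole(c,253,180,13)
for r in m: print(''.join('.#'[i] for i in r))
w=ray(c,(253,180.5),.06)[0]; t=ray(c,(254,184.5),zt+.001)[0]
print('wrist well',w,'tip',t,'well-tip',w-t, 'tool',R.T@(w-t))
c=dict(np.load('side5.npz'))
w=ray(c,(220+398/3,150+132/3),.06)[0]; t=ray(c,(220+401/3,150+115/3),zt)[0]
print('side well',w,'tip',t,w-t,R.T@(w-t))
m=hole(c,353,190,10)
for r in m: print(''.join('.#'[i] for i in r))
E
```

```text
..........................
..........................
..........................
..........................
..........................
...........####...........
.........#########........
.......############.......
......##############......
......###############.....
.....#################....
.....#################....
....##################....
....##################....
....##################....
.....#################....
.....#################....
.....#################....
......###############.....
......##############......
.......############.......
........###########.......
..........#########.......
...........#######........
...........########.......
...........########.......
wrist well [ 0.5955502  -0.04450677  0.06      ] tip [ 0.59680785 -0.0458269   0.08064335] well-tip [-0.00125766  0.00132013 -0.02064335] tool [-0.00152589 -0.00106608  0.02063995]
side well [ 0.36551342 -0.12071397  0.06      ] tip [ 0.36641208 -0.12322256  0.07964335] [-0.00089866  0.00250859 -0.01964335] [-0.00138343 -0.00230001  0.01964072]
##################.#
.#########.....#####
#########........###
########........####
#######.........####
#######..........###
######..........####
#####...........####
####............####
###.............####
##..............###.
##.............####.
#..............####.
#..............####.
#..............###..
#..............###..
..............####..
..............####..
..............####..
.............#####..
```

Call:
carry_out:
  translation:
    - [-0.001, -0.001, 0.005]
    - [-0.002, -0.001, 0.012]
    - [-0.002, -0.001, 0.02]
    - [-0.002, -0.001, 0.026]
    - [-0.002, -0.001, 0.026]
    - [-0.002, -0.001, 0.026]
  turn: [0, 0, 0, 0, 0, 0]

```text
time: 13.13
tcp_pos: [0.5941, -0.0435, 0.1695]
tool_rot: [0.0, 0.996, -0.09, -0.001]
wrist_force: [-0.0, 0.1, -0.9]
gripper_width: 0.272
finger_force: 59.1
```

```bash
python3 - <<'E'
from h import *
for f in('wm.npz','w5.npz','top3.npz','side3.npz','side5.npz'):
    W=cloud(dict(np.load(f)));
    off=np.array([.0015,-.0005,0]) if f[0]=='w' else 0
    for k,w in enumerate(((.5943,-.0435),(.5427,-.0365),(.4912,-.0295))):
        m=np.hypot(W[...,0]-w[0],W[...,1]-w[1])<.009; z=W[...,2][m]; z=z[z<.056]
        if len(z): print(f,k+1,len(z),np.round(np.percentile(z,[0,10,25,50,75]),4))
go((.5945,-.0435,.1687,-10.3))
E
```

```text
wm.npz 1 107 [0.0306 0.0311 0.0316 0.032  0.0325]
wm.npz 2 116 [0.0293 0.031  0.0315 0.0322 0.0328]
wm.npz 3 106 [0.0322 0.0347 0.0355 0.0362 0.0377]
w5.npz 1 187 [0.0306 0.0312 0.0316 0.0325 0.0384]
top3.npz 1 19 [0.0278 0.0282 0.0298 0.0314 0.0334]
top3.npz 2 22 [0.0283 0.0286 0.0299 0.0305 0.0319]
top3.npz 3 28 [0.0314 0.0325 0.0343 0.0357 0.037 ]
side3.npz 1 5 [0.0457 0.0473 0.0496 0.0498 0.0545]
side3.npz 2 9 [0.0432 0.0465 0.0481 0.0502 0.0542]
side3.npz 3 8 [0.0432 0.0434 0.047  0.0514 0.0526]
side5.npz 1 7 [0.0451 0.0462 0.048  0.0494 0.0532]
side5.npz 2 7 [0.0433 0.0445 0.0464 0.0491 0.0528]
side5.npz 3 6 [0.0429 0.0454 0.0482 0.0498 0.0515]
t 13.13 p [ 0.5941 -0.0435  0.1695] yaw -10.33 tilt [-0.0014 -0.     -1.    ] F [-0.01  0.15 -0.87]
[0.0004, -0.0001, 0.0008] -0.0005
```

The depth readings put the stops at z ≈ 0.031, 0.031 and 0.035. I'll go down to just above the first and then feel for it.

Call:
carry_out:
  translation:
    - [0, 0, 0.004]
    - [0, 0, 0.008]
    - [0, 0, 0.012]
    - [0, 0, 0.015]
    - [0, 0, 0.015]
    - [0, 0, 0.015]
  turn: [0, 0, 0, 0, 0, 0]

```text
time: 13.63
tcp_pos: [0.5944, -0.0435, 0.1551]
tool_rot: [0.0, 0.996, -0.09, -0.0]
wrist_force: [0.6, -0.9, -0.2]
gripper_width: 0.271
finger_force: 59.1
```

Call:
carry_out:
  translation:
    - [0, 0, 0.002]
    - [0, 0, 0.004]
    - [0, 0, 0.005]
    - [0, 0, 0.005]
    - [0, 0, 0.005]
  turn: [0, 0, 0, 0, 0]

```text
time: 14.05
tcp_pos: [0.5945, -0.0435, 0.1503]
tool_rot: [-0.0, 0.996, -0.09, -0.0]
wrist_force: [0.6, -0.7, -1.7]
gripper_width: 0.274
finger_force: 59.1
```

Call:
carry_out:
  translation:
    - [0, 0, 0.002]
    - [0, 0, 0.003]
    - [0, 0, 0.003]
    - [0, 0, 0.003]
    - [0, 0, 0.003]
  turn: [0, 0, 0, 0, 0]

```text
time: 14.47
tcp_pos: [0.5945, -0.0435, 0.1473]
tool_rot: [0.0, 0.996, -0.09, -0.0]
wrist_force: [-0.2, -1.2, -1.7]
gripper_width: 0.277
finger_force: 59.1
```

Call:
carry_out:
  translation:
    - [0, 0, 0.002]
    - [0, 0, 0.003]
    - [0, 0, 0.003]
    - [0, 0, 0.003]
    - [0, 0, 0.003]
  turn: [0, 0, 0, 0, 0]

```text
time: 14.88
tcp_pos: [0.5946, -0.0435, 0.1445]
tool_rot: [-0.0, 0.996, -0.09, 0.0]
wrist_force: [-0.3, -0.5, 1.2]
gripper_width: 0.274
finger_force: 59.2
```

Call:
carry_out:
  translation:
    - [0, 0, 0.001]
    - [0, 0, 0.001]
    - [0, 0, 0.001]
    - [0, 0, 0.001]
    - [0, 0, 0.001]
    - [0, 0, 0.001]
    - [0, 0, 0.001]
    - [0, 0, 0.001]
  turn: [0, 0, 0, 0, 0, 0, 0, 0]

```text
time: 15.55
tcp_pos: [0.5946, -0.0435, 0.1434]
tool_rot: [-0.0, 0.996, -0.09, 0.0]
wrist_force: [-0.9, -0.3, 2.1]
gripper_width: 0.273
finger_force: 59.3
```

```bash
python3 - <<'E'
from h import *
import time
s,p,R,_=pose();print(p,s['wrist_force'])
go((.5945,-.0435,.1935,-10.3),(.5431,-.0365,.1935,-10.3))
E
```

```text
[ 0.59460082 -0.04346926  0.1433645 ] [-0.89075558 -0.26442695  2.14301374]
t 15.55 p [ 0.5946 -0.0435  0.1434] yaw -10.33 tilt [ 3.e-04  0.e+00 -1.e+00] F [-0.89 -0.26  2.14]
[-0.0001, 0.0, -0.0501] -0.0005
[-0.0519, 0.0024, -0.0501] -0.0005
```

Call:
carry_out:
  translation:
    - [0, 0, -0.01]
    - [0, 0, -0.03]
    - [0, 0, -0.046]
    - [0, 0, -0.05]
    - [-0.015, 0.001, -0.05]
    - [-0.035, 0.0015, -0.05]
    - [-0.049, 0.002, -0.05]
    - [-0.052, 0.0024, -0.05]
    - [-0.052, 0.0024, -0.05]
    - [-0.052, 0.0024, -0.05]
  turn: [0, 0, 0, 0, 0, 0, 0, 0, 0, 0]

```text
time: 16.38
tcp_pos: [0.5438, -0.0366, 0.1934]
tool_rot: [0.0, 0.996, -0.09, 0.001]
wrist_force: [-0.3, 0.2, -2.0]
gripper_width: 0.274
finger_force: 59.2
```

Call:
carry_out:
  translation:
    - [0, 0, 0]
    - [0, 0, 0]
    - [0, 0, 0]
  turn: [0, 0, 0]

```text
time: 16.63
tcp_pos: [0.5435, -0.0367, 0.1932]
tool_rot: [0.0, 0.996, -0.09, 0.0]
wrist_force: [-0.0, -0.2, -1.3]
gripper_width: 0.275
finger_force: 59.2
```

```bash
python3 - <<'E'
from h import *
go((.5431,-.0365,.1935,-10.3),(.5431,-.0365,.153,-10.3))
s,p,R,_=pose()
c=wrist();np.savez('w6.npz',**c)
gr=cv2.cvtColor(c['frame'],cv2.COLOR_RGB2GRAY).astype(int); s=gr[167:193,240:266]; m=(s<(s.max()+s.min())/2)
for r in m.astype(int): print(''.join('.#'[i] for i in r))
E
```

```text
t 16.63 p [ 0.5435 -0.0367  0.1932] yaw -10.33 tilt [ 4.e-04 -2.e-04 -1.e+00] F [-0.03 -0.24 -1.27]
[-0.0005, -0.0001, -0.0003] -0.0006
[-0.0005, -0.0001, 0.0402] -0.0006
..........................
..........................
..........................
..........................
...........#######........
.........###########......
........#############.....
.......###############....
......################....
......#################...
.....##################...
.....##################...
.....##################...
.....##################...
.....##################...
......#################...
......#################...
.......###############....
.......##############.....
........############......
..........#########.......
...........#######........
............######........
...........#######........
...........########.......
...........########.......
```

Well 2's mouth is centred on the tip column, so I'll descend.

Call:
carry_out:
  translation:
    - [0, 0, 0.008]
    - [0, 0, 0.018]
    - [0, 0, 0.028]
    - [0, 0, 0.036]
    - [0, 0, 0.04]
    - [0, 0, 0.04]
    - [0, 0, 0.04]
  turn: [0, 0, 0, 0, 0, 0, 0]

```text
time: 17.27
tcp_pos: [0.5428, -0.0366, 0.1529]
tool_rot: [0.0, 0.996, -0.09, -0.0]
wrist_force: [0.4, 0.2, -1.1]
gripper_width: 0.271
finger_force: 59.2
```

Call:
carry_out:
  translation:
    - [0, 0, 0.002]
    - [0, 0, 0.004]
    - [0, 0, 0.005]
    - [0, 0, 0.005]
    - [0, 0, 0.005]
  turn: [0, 0, 0, 0, 0]

```text
time: 17.68
tcp_pos: [0.5429, -0.0365, 0.1484]
tool_rot: [-0.0, 0.996, -0.09, 0.0]
wrist_force: [0.0, 0.5, -1.3]
gripper_width: 0.271
finger_force: 59.2
```

Call:
carry_out:
  translation:
    - [0, 0, 0.001]
    - [0, 0, 0.003]
    - [0, 0, 0.003]
    - [0, 0, 0.003]
    - [0, 0, 0.003]
  turn: [0, 0, 0, 0, 0]

```text
time: 18.1
tcp_pos: [0.5432, -0.0365, 0.1455]
tool_rot: [-0.0, 0.996, -0.09, 0.0]
wrist_force: [0.3, 0.4, 0.9]
gripper_width: 0.271
finger_force: 59.3
```

Call:
carry_out:
  translation:
    - [0, 0, 0.001]
    - [0, 0, 0.002]
    - [0, 0, 0.002]
    - [0, 0, 0.002]
    - [0, 0, 0.002]
    - [0, 0, 0.002]
    - [0, 0, 0.002]
    - [0, 0, 0.002]
    - [0, 0, 0.002]
  turn: [0, 0, 0, 0, 0, 0, 0, 0, 0]

```text
time: 18.85
tcp_pos: [0.5431, -0.0365, 0.1434]
tool_rot: [-0.0, 0.996, -0.09, 0.0]
wrist_force: [0.4, -0.7, 1.5]
gripper_width: 0.279
finger_force: 59.4
```

```bash
python3 - <<'E'
from h import *
go((.5432,-.0365,.1935,-10.3),(.4915,-.0295,.1935,-10.3))
E
```

```text
t 18.85 p [ 0.5431 -0.0365  0.1434] yaw -10.33 tilt [ 4.e-04 -0.e+00 -1.e+00] F [ 0.42 -0.69  1.48]
[0.0001, -0.0, -0.0501] -0.0004
[-0.052, 0.0023, -0.0501] -0.0004
```

Call:
carry_out:
  translation:
    - [0, 0, -0.01]
    - [0, 0, -0.03]
    - [0, 0, -0.046]
    - [0, 0, -0.05]
    - [-0.015, 0.001, -0.05]
    - [-0.035, 0.0015, -0.05]
    - [-0.049, 0.002, -0.05]
    - [-0.052, 0.0023, -0.05]
    - [-0.052, 0.0023, -0.05]
    - [-0.052, 0.0023, -0.05]
  turn: [0, 0, 0, 0, 0, 0, 0, 0, 0, 0]

```text
time: 19.68
tcp_pos: [0.4922, -0.0295, 0.1934]
tool_rot: [0.0, 0.996, -0.09, 0.001]
wrist_force: [0.9, 0.4, -1.3]
gripper_width: 0.269
finger_force: 59.2
```

Call:
carry_out:
  translation:
    - [0, 0, 0]
    - [0, 0, 0]
    - [0, 0, 0]
  turn: [0, 0, 0]

```text
time: 19.93
tcp_pos: [0.4919, -0.0296, 0.1932]
tool_rot: [0.0, 0.996, -0.09, 0.0]
wrist_force: [0.8, -0.4, -1.8]
gripper_width: 0.269
finger_force: 59.2
```

```bash
python3 - <<'E'
from h import *
go((.4915,-.0295,.1935,-10.3),(.4915,-.0295,.157,-10.3))
c=wrist();np.savez('w7.npz',**c);W=cloud(c)
gr=cv2.cvtColor(c['frame'],cv2.COLOR_RGB2GRAY).astype(int); m=abs(W[...,2]-.061)>.004
m=m[162:193,238:270]
for r in m.astype(int): print(''.join('.#'[i] for i in r))
m=np.hypot(W[...,0]-.492,W[...,1]+.0305)<.009; z=W[...,2][m]; z=z[z<.056];print(np.percentile(z,[0,10,25,50]))
E
```

```text
t 19.93 p [ 0.4919 -0.0296  0.1932] yaw -10.33 tilt [ 2.e-04 -2.e-04 -1.e+00] F [ 0.83 -0.43 -1.8 ]
[-0.0004, -0.0, -0.0003] -0.0006
[-0.0005, -0.0, 0.0362] -0.0006
................................
................................
................................
................................
................................
................................
................................
................................
................................
.............#######............
...........###########..........
..........#############.........
.........###############........
.........################.......
........#################.......
........##################......
........##################......
........##################......
........##################......
........#################.......
........#################.......
.........###############........
..........############.#........
..........#############.........
............##########..........
..............#######...........
..............#######...........
..............#######...........
..............#######...........
.............#########..........
.............#########..........
[0.03158314 0.03523992 0.03567648 0.03639358]
```

Well 3's mouth is aligned at column 254.5, and I expect contact near TCP z 0.151.

Call:
carry_out:
  translation:
    - [0, 0, 0.008]
    - [0, 0, 0.018]
    - [0, 0, 0.028]
    - [0, 0, 0.034]
    - [0, 0, 0.036]
    - [0, 0, 0.036]
    - [0, 0, 0.036]
  turn: [0, 0, 0, 0, 0, 0, 0]

```text
time: 20.57
tcp_pos: [0.4915, -0.0295, 0.1573]
tool_rot: [0.0, 0.996, -0.09, 0.0]
wrist_force: [-0.2, -0.4, -1.0]
gripper_width: 0.269
finger_force: 59.2
```

Call:
carry_out:
  translation:
    - [0, 0, 0.002]
    - [0, 0, 0.004]
    - [0, 0, 0.005]
    - [0, 0, 0.005]
    - [0, 0, 0.005]
  turn: [0, 0, 0, 0, 0]

```text
time: 20.98
tcp_pos: [0.4915, -0.0295, 0.1525]
tool_rot: [-0.0, 0.996, -0.09, 0.0]
wrist_force: [0.9, 0.1, -1.0]
gripper_width: 0.275
finger_force: 59.2
```

Call:
carry_out:
  translation:
    - [0, 0, 0.001]
    - [0, 0, 0.003]
    - [0, 0, 0.003]
    - [0, 0, 0.003]
    - [0, 0, 0.003]
  turn: [0, 0, 0, 0, 0]

```text
time: 21.4
tcp_pos: [0.4915, -0.0295, 0.1495]
tool_rot: [-0.0, 0.996, -0.09, 0.0]
wrist_force: [-0.2, 0.3, 1.6]
gripper_width: 0.273
finger_force: 59.4
```

Call:
carry_out:
  translation:
    - [0, 0, 0.001]
    - [0, 0, 0.001]
    - [0, 0, 0.001]
    - [0, 0, 0.001]
    - [0, 0, 0.001]
    - [0, 0, 0.001]
    - [0, 0, 0.001]
    - [0, 0, 0.001]
  turn: [0, 0, 0, 0, 0, 0, 0, 0]

```text
time: 22.07
tcp_pos: [0.4915, -0.0294, 0.1484]
tool_rot: [-0.0, 0.996, -0.09, 0.0]
wrist_force: [0.5, 0.6, 2.5]
gripper_width: 0.27
finger_force: 59.5
```

Call:
carry_out:
  translation:
    - [0, 0, -0.01]
    - [0, 0, -0.03]
    - [0, 0, -0.055]
    - [0, 0, -0.085]
    - [0, 0, -0.11]
    - [0, 0, -0.122]
    - [0, 0, -0.122]
    - [0, 0, -0.122]
  turn: [0, 0, 0, 0, 0, 0, 0, 0]

```text
time: 22.73
tcp_pos: [0.4909, -0.0294, 0.27]
tool_rot: [-0.0, 0.996, -0.09, -0.0]
wrist_force: [1.2, 0.2, -1.5]
gripper_width: 0.273
finger_force: 59.2
```

```bash
python3 - <<'E'
from h import *
go((.527,-.3565,.270,-10.3))
E
```

```text
t 22.73 p [ 0.4909 -0.0294  0.27  ] yaw -10.32 tilt [-2.e-04  1.e-04 -1.e+00] F [ 1.19  0.24 -1.5 ]
[0.0941, 0.3153, 0.0] -0.0004
```

Call:
carry_out:
  translation:
    - [0.005, 0.015, 0]
    - [0.015, 0.049, 0]
    - [0.026, 0.086, 0]
    - [0.037, 0.123, 0]
    - [0.048, 0.16, 0]
    - [0.059, 0.197, 0]
    - [0.07, 0.234, 0]
    - [0.081, 0.27, 0]
    - [0.09, 0.3, 0]
    - [0.094, 0.315, 0]
  turn: [0, 0, 0, 0, 0, 0, 0, 0, 0, 0]

```text
time: 23.57
tcp_pos: [0.5251, -0.3612, 0.2674]
tool_rot: [0.001, 0.996, -0.093, -0.002]
wrist_force: [-0.3, -0.4, -1.5]
gripper_width: 0.274
finger_force: 59.3
```

Call:
carry_out:
  translation:
    - [0, 0, 0]
    - [0, 0, 0]
    - [0, 0, 0]
    - [0, 0, 0]
  turn: [0, 0, 0, 0]

```text
time: 23.9
tcp_pos: [0.5275, -0.354, 0.2693]
tool_rot: [-0.001, 0.996, -0.089, -0.001]
wrist_force: [-0.2, 0.4, -1.5]
gripper_width: 0.273
finger_force: 59.3
```

```bash
python3 - <<'E'
from h import *
go((.527,-.3565,.16,-10.3))
c=wrist();cs=capture('side')
im=np.hstack([c['frame'][60:360,130:390],cv2.resize(cs['frame'][60:180,260:380],None,fx=2.5,fy=2.5)]);cv2.imwrite('pics/f.png',im[...,::-1])
E
```

```text
t 23.9 p [ 0.5275 -0.354   0.2693] yaw -10.2 tilt [-0.0013  0.0023 -1.    ] F [-0.24  0.43 -1.54]
[0.0002, 0.0027, 0.1093] 0.0017
```

View pics/f.png

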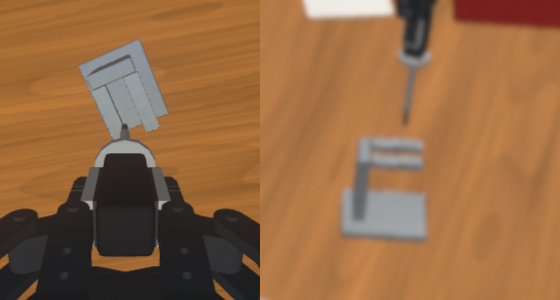

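The view matches the one at lift-off, with the tip over the slot at crop (124,130). I'll lower into the slot.

Call:
carry_out:
  translation:
    - [0, 0.001, 0.005]
    - [0, 0.001, 0.025]
    - [0, 0.001, 0.05]
    - [0, 0.001, 0.075]
    - [0, 0.001, 0.1]
    - [0, 0.001, 0.118]
    - [0, 0.001, 0.125]
    - [0, 0.001, 0.125]
    - [0, 0.001, 0.125]
  turn: [0, 0, 0, 0, 0, 0, 0, 0, 0]

```text
time: 24.75
tcp_pos: [0.5276, -0.3573, 0.1458]
tool_rot: [0.0, 0.996, -0.09, 0.0]
wrist_force: [0.2, -0.7, -0.5]
gripper_width: 0.274
finger_force: 59.3
```

```bash
python3 - <<'E'
from h import *
go((.527,-.3565,.135,-10.3))
E
```

```text
t 24.75 p [ 0.5276 -0.3573  0.1458] yaw -10.31 tilt [ 6.e-04 -4.e-04 -1.e+00] F [ 0.16 -0.66 -0.51]
[-0.0007, -0.0007, 0.0108] -0.0001
```

Call:
carry_out:
  translation:
    - [0, 0, 0.004]
    - [0, 0, 0.007]
    - [0, 0, 0.009]
    - [0, 0, 0.01]
    - [0, 0, 0.01]
    - [0, 0, 0.01]
  turn: [0, 0, 0, 0, 0, 0]

```text
time: 25.25
tcp_pos: [0.5272, -0.3573, 0.1355]
tool_rot: [0.0, 0.996, -0.09, 0.0]
wrist_force: [-0.2, -0.4, -0.9]
gripper_width: 0.273
finger_force: 59.3
```

Call:
carry_out:
  translation:
    - [0, 0, 0.001]
    - [0, 0, 0.0015]
    - [0, 0, 0.0015]
    - [0, 0, 0.0015]
  turn: [0, 0, 0, 0]

```text
time: 25.58
tcp_pos: [0.5274, -0.3574, 0.135]
tool_rot: [0.0, 0.996, -0.09, 0.0]
wrist_force: [-1.8, 1.6, 5.4]
gripper_width: 0.274
finger_force: 60.0
```

Contact: the collar is resting on the fork. I'll release gently and withdraw upwards.

Call:
carry_out:
  translation:
    - [0, 0, 0]
    - [0, 0, 0]
    - [0, 0, 0]
    - [0, 0, 0]
    - [0, 0, 0]
  turn: [0, 0, 0, 0, 0]
  gripper: 0.06

```text
time: 26.0
tcp_pos: [0.5272, -0.3572, 0.1337]
tool_rot: [-0.0, 0.996, -0.09, -0.0]
wrist_force: [0.3, -0.3, -0.7]
gripper_width: 0.706
finger_force: 0.0
```

Call:
carry_out:
  translation:
    - [0, 0, -0.01]
    - [0, 0, -0.03]
    - [0, 0, -0.06]
    - [0, 0, -0.09]
    - [0, 0, -0.12]
    - [0, 0, -0.14]
    - [-0.02, 0, -0.14]
    - [-0.05, 0, -0.14]
    - [-0.06, 0, -0.14]
    - [-0.06, 0, -0.14]
  turn: [0, 0, 0, 0, 0, 0, 0, 0, 0, 0]

```text
time: 26.83
tcp_pos: [0.4653, -0.3467, 0.275]
tool_rot: [0.0, 0.996, -0.091, -0.0]
wrist_force: [-0.0, 0.7, 0.2]
gripper_width: 0.706
finger_force: 0.0
```

```bash
python3 - <<'E'
from h import *
go()
c=wrist();t=capture('top');cs=capture('side')
for n,q in(('wrist',c),('top',t),('side',cs)):
    W=cloud(q);z=W[...,2];x,y=W[...,0],W[...,1]
    for l,h in((.172,.186),(.125,.165)):
        m=(np.hypot(x-.528,y+.356)<.04)&(z>l)&(z<h)
        if m.sum()>4:P=W[m];print(n,l,m.sum(),np.median(P,0),cv2.minAreaRect((P[:,:2]*1000).astype(np.float32)))
    m=(np.hypot(x-.528,y-.324)<.06)&(z>.11)&(z<.13)
    if m.sum()>4:print('bar',np.median(W[m],0))
im=np.hstack([cv2.resize(c['frame'][40:290,130:390],None,fx=1.2,fy=1.2),cv2.resize(cs['frame'][60:180,260:380],None,fx=2.5,fy=2.5)]);cv2.imwrite('pics/end.png',im[...,::-1])
E
```

```text
t 26.83 p [ 0.4653 -0.3467  0.275 ] yaw -10.49 tilt [-9.e-04 -0.e+00 -1.e+00] F [-0.01  0.69  0.19]
wrist 0.172 887 [ 0.5261083  -0.35924545  0.1790882 ] ((525.84912109375, -359.2682800292969), (23.56991958618164, 22.59998893737793), 79.60527038574219)
top 0.172 110 [ 0.52574277 -0.35469227  0.17831459] ((526.6986694335938, -355.5172424316406), (24.667322158813477, 23.850067138671875), 76.7093734741211)
top 0.125 75 [ 0.52280857 -0.34491959  0.14654374] ((522.9896240234375, -348.0831604003906), (29.430940628051758, 13.972265243530273), 28.580718994140625)
bar [0.52714944 0.32291524 0.12134376]
side 0.172 45 [ 0.52552717 -0.35274829  0.17721557] ((524.8569946289062, -356.7032775878906), (27.533803939819336, 25.34685707092285), 58.0994987487793)
side 0.125 96 [ 0.52502264 -0.3464507   0.1449502 ] ((524.4363403320312, -347.5727844238281), (29.58656883239746, 18.235918045043945), 16.720996856689453)
bar [0.52871737 0.32652766 0.11967839]
```

View pics/end.png

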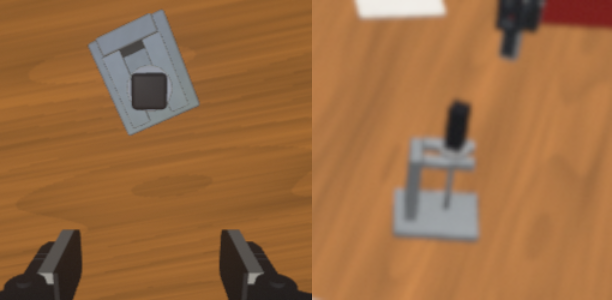

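The gauge hangs upright in the fork, with its handle top at (149,90) in the wrist crop and its height right at 0.178. The pot is standing on the mat and the gripper is clear of everything, so I'll hand in.

```bash
python3 -c "
from h import *
print(workorder.close_job())"
```

```text
the job is handed in; nothing more can be done
None
```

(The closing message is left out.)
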